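Sort the tagged nail brushes in the shower niche

ROBOT

A 6-joint arm with a two-finger parallel gripper is mounted at the origin on the work surface. World frame = base frame: x ahead of the robot, y to its left, z up, the work surface at z = 0. Lengths are in m, angles in rad, forces in N, time in s.
With the tool pointing down it reaches from about 0.35 to 1 m from the base axis. Payload 7.1 kg.
Tool frame: the origin (TCP) lies at the very end of the fingers, on their centre line; the grasp point (between the pads) lies 19 mm behind it (r.grip_point_offset is the distance from the TCP to the grasp point, in m); z points along the fingers, y is the line along which they close (so a half turn about z gives the same grasp; the last joint's range is limited). The gripper opens to 85 mm and grips with 20 to 120 N. Pads are 22 mm wide; open, the fingers measure 114 mm over their backs; the gripper's body (76 mm by 85 mm) begins 54 mm behind the grasp point. The pads swing forward as they close: fully open they stand 13 mm farther back than shut.
Start: joints at [-0.019, 0.423, 1.63, -0, 1.089, -0.019], TCP at [0.625, 0, 0.231] pointing down, gripper open.
Joint ranges: [-3, 3], [-0.9, 2.11], [0.09, 2.58], [-1.31, 4.45], [0.11, 2.69], [-2.54, 2.54]. Speed limits (rad/s): [2.39, 2.39, 3.01, 3.14, 3.14, 3.14].

INTERFACE

Orientations are given as [roll, pitch, yaw] about the fixed x, y, z axes, in that order (R = Rz(yaw) Ry(pitch) Rx(roll)).
In Python, from bench import r gives the robot as it stands. The module is installed in compiled form; this text tells all that it offers.
- The arm moves only by the tool step_arm, never from a script. Its argument "steps" is a list of rows, each a list of 3 entries, a list of its own where there are three numbers: the shift along the world's x, y, z as a fraction of full scale, then the turn, a rotation vector about the world's x, y, z as a fraction of full scale, then the opening, from 0 (shut) to 1 (fully open). A call has 1 to 10 rows; each row is the pose to reach, as a shift and turn from the pose commanded when the call began; what a row does not reach only later rows make up. Full scale, the value 1, is 12 cm for a shift and 0.5 rad for a turn. A row lasts 1/8 s, in which the tool goes at most 62.5 mm and 10.7 degrees, less where a joint would pass 70% of its speed; a pose out of reach is approached as far as the arm can. A call with a number of a shift or a turn outside -1 to 1 is refused whole. A call with a gripper value outside its range is refused whole. The fingers move at their own pace and stop on an object; the grip force is fixed at half the most. Time passes only in rows, so rows that repeat a pose let the fingers close. It gives the time, the measured TCP pose, the force, the opening and the grip force at its end, in the units of the state.
- r.get_obs(): the state, without advancing time (a new reading comes with each control period).
- r.snapshot(name): name is "scene" or "side" or "wrist"; returns (picture, depth): 420x560x3 uint8, red, green, blue; 420x560 float32, m along the optical axis (not along the pixel's ray), 0 where there is no reading.
- r.camera_info(name): a dict with "fx", "fy", "cx", "cy" (pixels), "world_to_cam" (4x4, takes a point from world to camera coordinates). Camera axes: x right, y down, z forward; pixel columns grow to the right and rows downward; lengths in m; the calibration is good to about 2 mm. The wrist camera is an equidistant fisheye: a pixel r from the principal point sees the ray r / f radians off the axis. A picture is of the moment at which its call begins: read the wrist's pose just before it. camera_info takes no time and is no camera call; for the wrist camera it gives the pose at the moment of the call.
- r.hand_in(): hands the job in; it is judged then, once.
Trained networks look in the newest picture that a camera, given by its name, has taken for a name from the list of things; names that differ only in an ending like _2 or _b are one class to them, and where a whole thing is asked for, a point or a joint stands for the part that bears it (a point fixed in the world has none). Each returns a list of dicts, best first, with "confidence" (0 to 1); they miss things now and then, are a little off and sometimes report something else, mostly with a low value. They report only what shows in the picture. A call takes as long as a camera call.
- r.recognise(camera, thing): "location" ([column, row] in pixels, amid what is visible of it).
- r.place_of(camera, thing): "location" ([column, row] in pixels: a listed point, or the origin of a listed thing).
The state is a dict: "time": time; "joint_positions": joint angles; "joint_velocities": joint speeds; "joint_torque": joint torques, N m; "ee_pos": TCP position; "tcp_rot": TCP orientation; "ft_force": force on the tool from outside, world axes, zero at the start; "wrist_torque": the same for the moment, N m; "width": finger opening in m; "finger_force": force on a finger pad.
Only numpy, scipy, OpenCV 4.12 (cv2) and the standard library are available. Lean on these libraries where they do the work, as an engineer would, in place of code of your own. Each camera call takes 0.05 s, during which the arm holds its last target. There are 200 camera calls.

TASK

Sort the three nail brushes by their tags: lay each of the two green-tagged ones flat, bristles down, in its own compartment of the white tray with its tag towards the tray's blue lip, and lay the red-tagged one flat, bristles down, in the grey caddy. Set them down, do not drop them, and leave everything else in the niche as it stands.

Things in the scene. Friction and masses are not known exactly. Their poses are not given: they have to be found in the camera images.
- brush_green_a: orange nail brush, green tag, bristles down, 46 mm high, 70 g. White bristles 80 x 30 mm, 0-16 mm high; orange back 90 (x) x 34 (y) mm, 16-28 mm high; grip ridge on top 54 (x) x 22 (y) mm, 28-46 mm high, centred at x = -16 mm. The green tag is a clip round the +x end of the back, x = 19 to 43 mm, 36 mm wide. Origin: centre of underside; z up
- brush_green_a_grip (a point): centre of the grip ridge of brush_green_a, 37 mm above its underside, 16 mm from its middle on the side away from the tag
- brush_green_a_tag (a point): top of the green tag of brush_green_a, 31 mm from its middle along its +x, 29.5 mm above its underside
- brush_green_b: orange nail brush, green tag, bristles down, 46 mm high, 70 g. White bristles 80 x 30 mm, 0-16 mm high; orange back 90 (x) x 34 (y) mm, 16-28 mm high; grip ridge on top 54 (x) x 22 (y) mm, 28-46 mm high, centred at x = -16 mm. The green tag is a clip round the +x end of the back, x = 19 to 43 mm, 36 mm wide. Origin: centre of underside; z up
- brush_green_b_grip (a point): centre of the grip ridge of brush_green_b, 37 mm above its underside, 16 mm from its middle on the side away from the tag
- brush_green_b_tag (a point): top of the green tag of brush_green_b, 31 mm from its middle along its +x, 29.5 mm above its underside
- brush_red: orange nail brush, red tag, bristles down, 46 mm high, 70 g. White bristles 80 x 30 mm, 0-16 mm high; orange back 90 (x) x 34 (y) mm, 16-28 mm high; grip ridge on top 54 (x) x 22 (y) mm, 28-46 mm high, centred at x = -16 mm. The red tag is a clip round the +x end of the back, x = 19 to 43 mm, 36 mm wide. Origin: centre of underside; z up
- brush_red_grip (a point): centre of the grip ridge of brush_red, 37 mm above its underside, 16 mm from its middle on the side away from the tag
- brush_red_tag (a point): top of the red tag of brush_red, 31 mm from its middle along its +x, 29.5 mm above its underside
- tray: fixed white plastic tray, 106 (x) x 101 (y) x 16 mm, floor 4 mm thick, walls 3 mm, split by a wall along its x into two open compartments side by side, each 100 (x) x 46 to 47.5 (y) mm inside and 12 mm deep. A blue lip 16 mm wide sticks out along its +x end at rim height. Origin: centre of the underside
- tray_slot0 (a point): centre of the floor of the tray's -y compartment, 4 mm above the tray's underside; axes as the tray's
- tray_slot1 (a point): the same for the +y compartment
- caddy: fixed grey plastic reject caddy, an open box 128 (x) x 78 (y) x 18 mm, walls and floor 4 mm, inside 120 x 70 mm. Origin: centre of the underside
- jar: bystander: clear glass jar with a steel twist cap, 68 mm across, 95 mm high. Origin: centre of the underside
- suction_hook: bystander: chrome suction hook lying cup down between tray and caddy, 52 mm across, about 36 mm high. Origin: centre of the underside
- pumice: bystander: grey pumice block 75 x 45 x 30 mm. Origin: centre of the underside
- soap_dish: bystander: blue ceramic dish 120 x 85 x 22 mm with a bar of soap, 30 mm high in all. Origin: centre of the underside
- shampoo: bystander: green bottle 60 mm across, 170 mm high, at the back right. Origin: centre of the underside
- tumbler: bystander: blue plastic tumbler 74 mm across, 95 mm high, at the back, in the middle. Origin: centre of the underside
- mirror_face (a point): bystander: centre of a round mirror, 124 mm across, on a swinging steel arm at the right near side, 200 mm above the surface

How it is judged:
At the end, for the whole second after the job is handed in: Green-tagged brushes in separate tray compartments: within 9 mm of centre both ways, 3 mm of the floor, 0.2 rad of the tray's axis, tag at the lip end. Red-tagged in the caddy: within 22 mm (x), 25 mm (y), 3.5 mm of its floor. All bristles down, within 0.1 rad of level, at rest ((((x of brush_green_a in the frame of tray_slot0 between -0.009 and 0.009 m and y of brush_green_a in the frame of tray_slot0 between -0.009 and 0.009 m and z of brush_green_a in the frame of tray_slot0 between -0.004 and 0.003 m and x of brush_green_a_tag in the frame of tray above 0.015 m and angle between the x axis of brush_green_a and the x axis of tray, either way round below 0.2 rad and linear speed of brush_green_a below 0.02 m/s and angle between brush_green_a's own z axis and vertical below 0.1 rad) and (x of brush_green_b in the frame of tray_slot1 between -0.009 and 0.009 m and y of brush_green_b in the frame of tray_slot1 between -0.009 and 0.009 m and z of brush_green_b in the frame of tray_slot1 between -0.004 and 0.003 m and x of brush_green_b_tag in the frame of tray above 0.015 m and angle between the x axis of brush_green_b and the x axis of tray, either way round below 0.2 rad and linear speed of brush_green_b below 0.02 m/s and angle between brush_green_b's own z axis and vertical below 0.1 rad)) or ((x of brush_green_a in the frame of tray_slot1 between -0.009 and 0.009 m and y of brush_green_a in the frame of tray_slot1 between -0.009 and 0.009 m and z of brush_green_a in the frame of tray_slot1 between -0.004 and 0.003 m and x of brush_green_a_tag in the frame of tray above 0.015 m and angle between the x axis of brush_green_a and the x axis of tray, either way round below 0.2 rad and linear speed of brush_green_a below 0.02 m/s and angle between brush_green_a's own z axis and vertical below 0.1 rad) and (x of brush_green_b in the frame of tray_slot0 between -0.009 and 0.009 m and y of brush_green_b in the frame of tray_slot0 between -0.009 and 0.009 m and z of brush_green_b in the frame of tray_slot0 between -0.004 and 0.003 m and x of brush_green_b_tag in the frame of tray above 0.015 m and angle between the x axis of brush_green_b and the x axis of tray, either way round below 0.2 rad and linear speed of brush_green_b below 0.02 m/s and angle between brush_green_b's own z axis and vertical below 0.1 rad))) and x of brush_red in the frame of caddy between -0.022 and 0.022 m and y of brush_red in the frame of caddy between -0.025 and 0.025 m and z of brush_red in the frame of caddy between -0.001 and 0.0075 m and linear speed of brush_red below 0.02 m/s and angle between brush_red's own z axis and vertical below 0.1 rad); the robot touches nothing.
It fails at once if a brush falls free (faster than 0.6 m/s with no finger on it) ((linear speed of brush_green_a above 0.6 m/s and contact force between the fingers and brush_green_a below 0.01 N) or (linear speed of brush_green_b above 0.6 m/s and contact force between the fingers and brush_green_b below 0.01 N) or (linear speed of brush_red above 0.6 m/s and contact force between the fingers and brush_red below 0.01 N)).
It fails at once if the jar, suction hook, pumice, soap dish, shampoo or tumbler is moved more than 20 mm (distance of any of jar, suction_hook, pumice, soap_dish, shampoo, tumbler from where it was at the start of the episode above 0.02 m).
It fails at once if the mirror is swung by more than 30 mm (distance of mirror_face from where it was at the start of the episode above 0.03 m).
It also fails if it takes over 72 s, if anything falls off the work surface, if the arm or the gripper's body presses on something with over 40 N, if the wrist force passes 120 N, or if a joint passes its speed limit or range.

## Working session

There is one attempt and no reset: what is moved stays moved. The work goes in short steps, Python scripts to look and compute and a tool call to move; the robot and the scene stay as the last step left them, time stands still between calls to the robot, and variables do not carry over. Pictures are saved under pics/ and viewed, at most 10 in all, crops included, and the job is handed in when it is done.

Besides the shell and the picture viewer there is one more tool, called after ">>>" as name(argument=value, ...) on one line, values as JSON. step_arm: Moves the arm, as the interface text tells. Its arguments: {"type":"object","properties":{"steps":{"type":"array"}},"required":["steps"]}

```bash
mkdir -p pics
cat > h.py <<'E'
import numpy as np, cv2
from bench import r
def snap(c,n=None):
    info=r.camera_info(c); p,d=r.snapshot(c)
    if n: cv2.imwrite(f'pics/{n}.png',p[:,:,::-1])
    return p,d,info
def ray(info,uv,fish=False):
    x=(uv[0]-info['cx'])/info['fx']; y=(uv[1]-info['cy'])/info['fy']
    if fish:
        t=np.hypot(x,y); s=np.sin(t)/t if t>1e-9 else 1
        v=np.array([x*s,y*s,np.cos(t)])
    else: v=np.array([x,y,1.])
    T=np.linalg.inv(np.array(info['world_to_cam'])); return T[:3,3],T[:3,:3]@v
def at_z(info,uv,z,fish=False):
    o,v=ray(info,uv,fish); return o+v*(z-o[2])/v[2]
E
python3 - <<'E'
from h import *
Z=dict(brush_green_a_grip=.037,brush_green_a_tag=.0295,brush_red_grip=.037,brush_red_tag=.0295,tray=0,tray_slot0=.004,tray_slot1=.004,caddy=0,jar=0,suction_hook=0,pumice=0,soap_dish=0,shampoo=0,tumbler=0,mirror_face=.2)
ims=[]
for c in ['scene','side','wrist']:
    p,d,i=snap(c,c+'0'); ims.append(p)
    print(c,np.linalg.inv(np.array(i['world_to_cam']))[:3,3].round(3))
    for t,z in Z.items():
        for q in r.place_of(c,t)[:3]:
            if q['confidence']>.2: print(t,np.round(q['location']),round(q['confidence'],2),at_z(i,q['location'],z,c=='wrist').round(3))
print(r.get_obs()['time'],r.get_obs()['tcp_rot'])
E
```

```text
scene [1.075 0.813 1.34 ]
brush_green_a_grip [367. 274.] 0.54 [0.435 0.205 0.037]
brush_green_a_grip [306. 308.] 0.33 [0.654 0.215 0.037]
brush_green_a_tag [363. 286.] 0.68 [0.468 0.231 0.03 ]
brush_red_grip [282. 181.] 0.44 [ 0.471 -0.25   0.037]
brush_red_tag [286. 188.] 0.53 [ 0.47  -0.218  0.03 ]
brush_red_tag [258. 163.] 0.45 [ 0.499 -0.377  0.03 ]
tray [308. 301.] 0.65 [0.626 0.179 0.   ]
tray [364. 287.] 0.61 [0.454 0.224 0.   ]
tray_slot0 [307. 312.] 0.95 [0.65  0.212 0.004]
tray_slot0 [297. 301.] 0.9 [0.656 0.167 0.004]
tray_slot1 [307. 312.] 0.95 [0.65  0.212 0.004]
tray_slot1 [297. 301.] 0.9 [0.656 0.167 0.004]
caddy [259. 226.] 0.62 [ 0.618 -0.141  0.   ]
caddy [281. 190.] 0.39 [ 0.476 -0.243  0.   ]
jar [342. 359.] 0.65 [0.638 0.38  0.   ]
suction_hook [272. 262.] 0.7 [0.651 0.008 0.   ]
suction_hook [298. 301.] 0.3 [0.651 0.166 0.   ]
suction_hook [227. 272.] 0.27 [ 0.791 -0.028  0.   ]
pumice [410. 340.] 0.58 [0.44  0.424 0.   ]
soap_dish [262. 165.] 0.72 [ 0.476 -0.386  0.   ]
shampoo [209. 184.] 0.65 [ 0.685 -0.397  0.   ]
shampoo [408. 340.] 0.29 [0.446 0.421 0.   ]
[... 1631 characters left out ...]
0.2   0.03]
brush_red_tag [129.   6.] 0.36 [0.458 0.204 0.03 ]
brush_red_tag [121. 192.] 0.36 [ 0.437 -0.012  0.03 ]
tray [297.  17.] 0.82 [0.646 0.184 0.   ]
tray_slot0 [300.  36.] 0.71 [0.649 0.159 0.004]
tray_slot0 [175. 348.] 0.59 [ 0.462 -0.272  0.004]
tray_slot1 [300.  36.] 0.71 [0.649 0.159 0.004]
tray_slot1 [175. 348.] 0.59 [ 0.462 -0.272  0.004]
caddy [270. 278.] 0.85 [ 0.614 -0.14   0.   ]
suction_hook [304. 165.] 0.63 [0.655 0.01  0.   ]
suction_hook [299.  17.] 0.42 [0.649 0.184 0.   ]
soap_dish [414. 196.] 0.4 [ 0.797 -0.027  0.   ]
soap_dish [298.  15.] 0.26 [0.647 0.186 0.   ]
tumbler [414. 195.] 0.92 [ 0.797 -0.026  0.   ]
2.4 [ 3.14158258e+00 -1.71003700e-05  1.57076618e+00]
```

Run:
```python
import cv2
s=cv2.imread('pics/scene0.png'); cv2.imwrite('pics/scene_c.png',cv2.resize(s[140:380,190:440],None,fx=2.4,fy=2.4,interpolation=cv2.INTER_CUBIC))
```

```text
(no output)
```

View pics/scene_c.png

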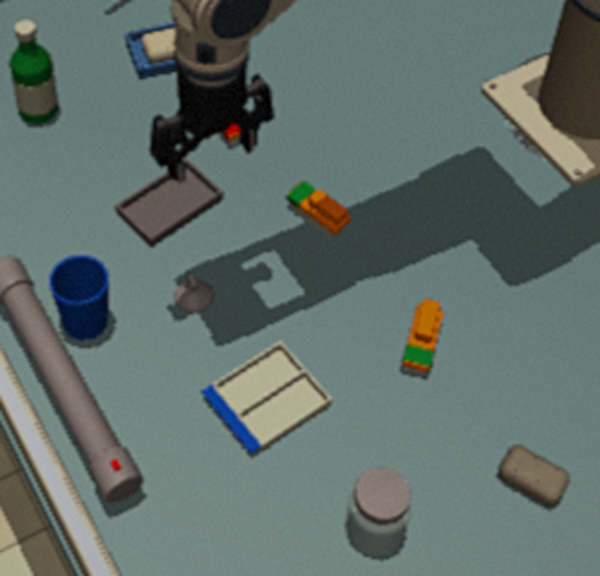

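View pics/wrist0.png

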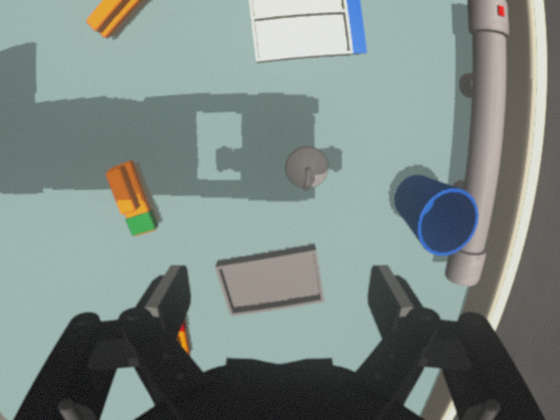

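```bash
cat >> h.py <<'E'
def cloud(c,n=None):
    p,d,i=snap(c,n); h,w=d.shape; u,v=np.meshgrid(np.arange(w),np.arange(h))
    x=(u-i['cx'])/i['fx']; y=(v-i['cy'])/i['fy']
    if c=='wrist':
        t=np.hypot(x,y)+1e-9; k=np.tan(np.minimum(t,1.5))/t; x,y=x*k,y*k
    P=np.stack([x*d,y*d,d,np.ones_like(d)],-1); T=np.linalg.inv(np.array(i['world_to_cam']))
    P=(P@T.T)[...,:3]; P[(d<=0)|(np.hypot(u-i['cx'],v-i['cy'])/i['fx']>1.4 if c=='wrist' else d<=0)]=np.nan
    return p,P
def near(P,xy,rad): return np.hypot(P[...,0]-xy[0],P[...,1]-xy[1])<rad
def rect(Q):
    (cx,cy),(w,h),a=cv2.minAreaRect((Q[:,:2]*1000).astype(np.float32))
    if w<h: w,h,a=h,w,a+90
    return np.round([cx,cy,w,h,a],1)
def brush(p,P,xy,rad=.075):
    m=near(P,xy,rad); H=cv2.cvtColor(p,cv2.COLOR_RGB2HSV)
    back=m&(P[...,2]>.022)&(P[...,2]<.05)&(H[...,1]>120); top=m&(P[...,2]>.040)&(P[...,2]<.052)
    g=back&(H[...,0]>40)&(H[...,0]<90); rd=back&((H[...,0]<4)|(H[...,0]>175))
    f=lambda k:(int(k.sum()),np.nanmean(P[k],0).round(4)) if k.any() else 0
    if top.sum()>5: print('ridge',rect(P[top]),f(top))
    if back.sum()>5: print('back',rect(P[back]),f(back))
    print('green',f(g),'red',f(rd))
E
python3 - <<'E'
from h import *
for c in ['wrist','scene']:
    p,P=cloud(c)
    m=(P[...,2]<.005)&(P[...,2]>-.02)&near(P,(.6,0),.2)
    print(c,'table z',np.nanmedian(P[m][:,2]), np.nanstd(P[m][:,2]))
    for n,xy in dict(B=(.445,-.012),A=(.45,.215),R=(.474,-.235)).items(): print(n); brush(p,P,xy)
    for n,xy,lo,hi in [('tray',(.645,.187),.010,.02),('caddy',(.613,-.14),.012,.022)]:
        m=near(P,xy,.088)&(P[...,2]>lo)&(P[...,2]<hi); print(n,m.sum(),rect(P[m]))
E
```

```text
wrist table z -0.00011063156796825568 0.0014238274548206617
B
ridge [443.8  -7.4  54.1  23.5 104.9] (803, array([ 0.4454, -0.0067,  0.0451]))
back [448.7 -21.5  86.2  33.7 105.3] (1877, array([ 0.4518, -0.0173,  0.0357]))
green (392, array([ 0.4577, -0.0521,  0.0292])) red 0
A
ridge [431.7 201.6  47.4  23.6  42.3] (584, array([0.4316, 0.1976, 0.0452]))
back [438.  202.1  58.9  27.9  42.3] (1087, array([0.4374, 0.1963, 0.0375]))
green 0 red 0
R
back [ 486.4 -230.7   60.9   11.8   87.7] (167, array([ 0.4881, -0.2287,  0.0278]))
green 0 red (22, array([ 0.4914, -0.2079,  0.0273]))
tray 1791 [657.3 171.3 122.8  72.6   6.4]
caddy 1288 [ 614.3 -140.1  129.3   80.5   10.7]
scene table z -0.0005225815753138185 0.002932075650790356
B
ridge [444.1  -7.3  55.4  22.8 107.4] (91, array([ 0.4435, -0.0058,  0.0453]))
back [448.3 -22.3  90.   37.6 104.3] (249, array([ 0.4499, -0.0159,  0.0343]))
green (59, array([ 0.4576, -0.0521,  0.029 ])) red 0
A
ridge [432.5 204.7  55.1  21.3  42.5] (111, array([0.4331, 0.2054, 0.0451]))
back [445.2 215.2  91.2  33.6  43. ] (301, array([0.4482, 0.2184, 0.0342]))
green (74, array([0.468 , 0.2367, 0.0291])) red 0
R
back [ 481.9 -196.7   24.8   22.8    9.7] (29, array([ 0.4824, -0.1952,  0.0276]))
green 0 red (18, array([ 0.4811, -0.1991,  0.0278]))
tray 419 [653.5 186.5 123.  106.2   6.9]
caddy 175 [ 612.6 -138.5  131.8   83.4   10.7]
```

Crops show: tray (265,398 in crop) with blue lip toward +x, caddy (170,202), green brushes at (320,208) and (425,335), red one partly hidden at (232,132), hook (193,293), clear paths. Going to green brush B first.

>>> step_arm(steps=[[[-0.5,-0.03,-0.25],[0,0,0.3],1],[[-1,-0.06,-0.5],[0,0,0.53],1],[[-1,-0.06,-0.6],[0,0,0.53],0.8],[[-1,-0.06,-0.6],[0,0,0.53],0.8]])

```text
time: 3.0
ee_pos: [0.5037, -0.0072, 0.1587]
tcp_rot: [-3.14, -0.001, 1.836]
ft_force: [0.3, 0.2, -0.2]
width: 0.0682
finger_force: 0.0
```

>>> step_arm(steps=[[[-0.5,0,-0.2],[0,0,0],0.7],[[-0.508,0,-0.5],[0,0,0],0.7],[[-0.508,0,-0.5],[0,0,0],0.7],[[-0.508,0,-0.5],[0,0,0],0.7]])

```text
time: 3.5
ee_pos: [0.4465, -0.0072, 0.1006]
tcp_rot: [3.139, 0.001, 1.836]
ft_force: [0.2, 0.2, 0.8]
width: 0.0599
finger_force: 0.0
```

Run:
```python
from h import *
o=r.get_obs(); print(o['time'],o['ee_pos'],o['tcp_rot'],o['width'])
p,P=cloud('wrist','b1'); brush(p,P,(.445,-.012))
m=near(P,(.474,-.235),.09); brush(p,P,(.474,-.235))
p,P=cloud('scene'); brush(p,P,(.474,-.235))
p,P=cloud('side'); brush(p,P,(.474,-.235))
```

```text
3.5 [ 0.44647142 -0.00723463  0.10057023] [3.13894197e+00 8.45176561e-04 1.83581627e+00] 0.05989117633962306
ridge [443.   -7.9  53.4  21.9 105.7] (2493, array([ 0.4427, -0.0058,  0.0454]))
back [447.3 -21.7  86.5  33.5 105.4] (4669, array([ 0.4447, -0.0125,  0.0374]))
green (704, array([ 0.4549, -0.0559,  0.0292])) red 0
green 0 red 0
ridge [ 473.3 -249.3   56.1   24.2   90. ] (75, array([ 0.4738, -0.2477,  0.0452]))
back [ 474.4 -231.6   92.    35.6   89.5] (206, array([ 0.4767, -0.2291,  0.0339]))
green 0 red (45, array([ 0.4748, -0.2033,  0.0281]))
ridge [ 473.4 -251.9   54.4   22.3   88.8] (102, array([ 0.4721, -0.2543,  0.0447]))
back [ 473.9 -238.9   87.9   36.5   89.6] (250, array([ 0.4697, -0.249 ,  0.0352]))
green 0 red (37, array([ 0.4704, -0.2028,  0.0286]))
```

>>> step_arm(steps=[[[-0.005,0,-0.3],[0,0,0],0.6],[[-0.005,0,-0.575],[0,0,0],0.6],[[-0.005,0,-0.575],[0,0,0],0.6],[[-0.005,0,-0.575],[0,0,0],0],[[-0.005,0,-0.575],[0,0,0],0],[[-0.005,0,-0.575],[0,0,0],0],[[-0.005,0,-0.575],[0,0,0],0],[[-0.005,0,-0.575],[0,0,0],0]])

```text
time: 4.65
ee_pos: [0.4446, -0.0072, 0.0318]
tcp_rot: [3.139, 0.001, 1.836]
ft_force: [-1.5, -0.8, 7.9]
width: 0.0208
finger_force: 59.6
```

>>> step_arm(steps=[[[0,0,0.2],[0,0,0],0],[[0,0,0.6],[0,0,0.2],0],[[0.2,0.2,0.85],[0,0,0.5],0],[[0.5,0.5,0.85],[0,0,0.8],0],[[0.6,0.6,0.85],[0,0,0.95],0],[[0.6,0.6,0.85],[0,0,0.95],0]])

```text
time: 5.4
ee_pos: [0.5163, 0.0656, 0.1332]
tcp_rot: [3.14, 0.001, 2.312]
ft_force: [-0.6, 0.0, -0.9]
width: 0.0207
finger_force: 59.1
```

>>> step_arm(steps=[[[0.2,0.2,0],[0,0,0.3],0],[[0.4,0.4,0],[0,0,0.6],0],[[0.5,0.5,0],[0,0,0.95],0],[[0.5,0.5,0],[0,0,0.95],0]])

```text
time: 5.9
ee_pos: [0.5752, 0.1246, 0.1324]
tcp_rot: [-3.141, -0.0, 2.783]
ft_force: [-0.6, -0.3, -0.4]
width: 0.0203
finger_force: 59.1
```

>>> step_arm(steps=[[[0.15,0.1,0],[0,0,0.3],0],[[0.3,0.2,0],[0,0,0.6],0],[[0.47,0.29,0],[0,0,0.94],0],[[0.47,0.29,0],[0,0,0.94],0],[[0.47,0.29,0],[0,0,0.94],0]])

```text
time: 6.52
ee_pos: [0.6303, 0.1584, 0.132]
tcp_rot: [-3.141, -0.002, -3.033]
ft_force: [0.1, 0.2, -1.1]
width: 0.0204
finger_force: 59.1
```

Run:
```python
from h import *
o=r.get_obs(); print(o['time'],o['ee_pos'],o['tcp_rot'],o['width'],o['joint_positions'].round(2) if hasattr(o['joint_positions'],'round') else o['joint_positions'])
for c in ['wrist','scene','side']:
    p,P=cloud(c,c+'2')
    m=near(P,(.647,.187),.09)&(P[...,2]>.010)&(P[...,2]<.02); print(c,m.sum(),rect(P[m]))
    H=cv2.cvtColor(p,cv2.COLOR_RGB2HSV); b=m&(H[...,0]>100)&(H[...,0]<130)&(H[...,1]>120)
    if b.sum()>5: print('lip',b.sum(),rect(P[b]))
```

```text
6.525 [0.63026294 0.15841769 0.13199535] [-3.14116190e+00 -1.98553949e-03 -3.03277241e+00] 0.020428697394430952 [ 0.23  0.58  1.63 -0.    0.93 -1.45]
wrist 1966 [655.1 185.8 122.6 101.8   6.4]
lip 274 [704.2 230.2  22.3  14.8  98.6]
scene 411 [653.5 187.1 125.1 105.    5.6]
lip 139 [708.2 192.4 101.6  14.   97. ]
side 209 [655.1 184.2 127.  106.5   7.4]
lip 44 [710.4 189.4 102.3  15.2  95.1]
```

>>> step_arm(steps=[[[0.015,-0.005,-0.3],[0,0,0.01],0],[[0.015,-0.005,-0.6],[0,0,0.01],0],[[0.015,-0.005,-0.7],[0,0,0.01],0],[[0.015,-0.005,-0.7],[0,0,0.01],0]])

```text
time: 7.18
ee_pos: [0.6331, 0.1588, 0.0479]
tcp_rot: [-3.141, -0.001, -3.023]
ft_force: [-1.2, -0.8, -0.2]
width: 0.0202
finger_force: 59.1
```

Run:
```python
from h import *
p,P=cloud('scene','s3'); brush(p,P,(.65,.16),.09)
cv2.imwrite('pics/s3c.png',cv2.resize(p[240:360,230:370,::-1],None,fx=4,fy=4))
H=cv2.cvtColor(p,cv2.COLOR_RGB2HSV)
for c in ['wrist','side']:
    p,P=cloud(c); brush(p,P,(.65,.16),.09)
```

```text
ridge [658.6 164.1  71.8  38.3   7.1] (155, array([0.6705, 0.1675, 0.0444]))
back [656.4 163.8  76.3  38.2   6.9] (194, array([0.6693, 0.1685, 0.0423]))
green (87, array([0.6814, 0.1675, 0.0438])) red 0
ridge [650.1 161.7  88.2  36.    5.9] (2813, array([0.6482, 0.1612, 0.0454]))
back [649.5 161.2  87.1  35.9   6.6] (2761, array([0.6465, 0.1611, 0.0449]))
green (1276, array([0.6833, 0.1654, 0.0463])) red 0
ridge [648.7 157.1  87.8  36.6  11.9] (89, array([0.6521, 0.1528, 0.0452]))
back [648.7 157.1  87.8  36.6  11.9] (111, array([0.6508, 0.1511, 0.0425]))
green (32, array([0.6841, 0.1589, 0.0442])) red 0
```

View pics/s3c.png

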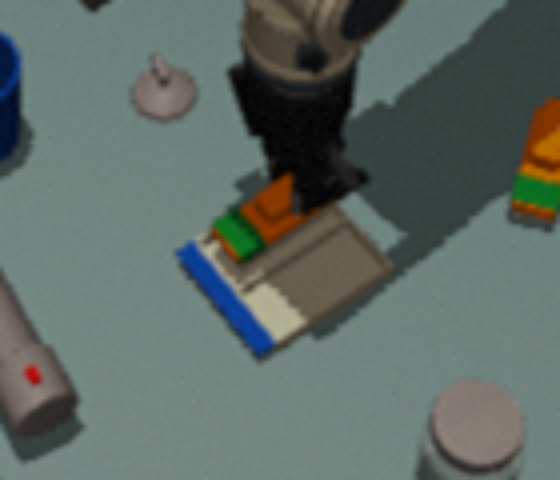

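Picture: the brush hangs over the -y compartment, green tag (235,238) next to the blue lip; matches the target. Lower and release.

>>> step_arm(steps=[[[0,0,-0.06],[0,0,0],0],[[0,0,-0.1],[0,0,0],0],[[0,0,-0.105],[0,0,0],0],[[0,0,-0.105],[0,0,0],0]])

```text
time: 7.82
ee_pos: [0.6337, 0.1591, 0.036]
tcp_rot: [3.142, 0.0, -3.022]
ft_force: [-0.9, -1.8, 3.5]
width: 0.0208
finger_force: 59.4
```

>>> step_arm(steps=[[[0,0,0],[0,0,0],0.3],[[0,0,0],[0,0,0],0.45],[[0,0,0],[0,0,0],0.45],[[0,0,0.15],[0,0,0],0.45],[[0,0,0.5],[0,0,0],0.5],[[-0.4,0.05,0.7],[0,0,0.3],0.7],[[-0.85,0.1,0.7],[0,0,0.65],0.7],[[-0.85,0.1,0.7],[0,0,0.65],0.7]])

```text
time: 8.82
ee_pos: [0.5277, 0.171, 0.1207]
tcp_rot: [3.141, -0.003, -2.695]
ft_force: [-0.1, 0.1, -0.2]
width: 0.0599
finger_force: 0.0
```

>>> step_arm(steps=[[[-0.4,0.15,0],[0,0,0.3],0.7],[[-0.83,0.28,-0.1],[0,0,0.61],0.7],[[-0.83,0.28,-0.15],[0,0,0.61],0.7],[[-0.83,0.28,-0.15],[0,0,0.61],0.7]])

```text
time: 9.32
ee_pos: [0.4335, 0.2052, 0.1023]
tcp_rot: [-3.141, 0.002, -2.393]
ft_force: [0.5, 0.3, 1.0]
width: 0.0596
finger_force: 0.0
```

Run:
```python
from h import *
o=r.get_obs(); print(o['time'],o['ee_pos'],o['tcp_rot'],o['width'])
for c in ['wrist','scene']:
    p,P=cloud(c); print(c); brush(p,P,(.445,.215),.07); brush(p,P,(.65,.16),.065)
```

```text
9.325 [0.43345478 0.20518148 0.10229629] [-3.14081175e+00  1.81317850e-03 -2.39323774e+00] 0.05955579190247632
wrist
ridge [433.4 203.3  53.4  22.   42.2] (2504, array([0.432 , 0.202 , 0.0455]))
back [444.  213.4  86.3  33.6  42.5] (4258, array([0.4344, 0.2042, 0.0384]))
green (284, array([0.476 , 0.236 , 0.0293])) red 0
ridge [621.9 147.5  28.    5.1 173.5] (89, array([0.6141, 0.1488, 0.0469]))
back [639.4 144.4  68.5  12.  174.9] (346, array([0.6178, 0.147 , 0.0344]))
green 0 red 0
scene
ridge [433.6 205.9  57.1  21.3  42.9] (116, array([0.4336, 0.2056, 0.0455]))
back [446.  216.1  89.9  34.2  43.5] (305, array([0.4473, 0.218 , 0.0345]))
green (73, array([0.4681, 0.2366, 0.0285])) red 0
ridge [633.9 160.1  54.7  24.3   6.9] (121, array([0.635 , 0.1617, 0.0476]))
back [658.  164.5  99.8  38.7   9.7] (310, array([0.6552, 0.167 , 0.0355]))
green (84, array([0.6821, 0.1676, 0.0321])) red 0
```

>>> step_arm(steps=[[[0.002,-0.005,-0.3],[0,0,0],0.6],[[0.002,-0.005,-0.58],[0,0,0],0.6],[[0.002,-0.005,-0.58],[0,0,0],0.6],[[0.002,-0.005,-0.58],[0,0,0],0],[[0.002,-0.005,-0.58],[0,0,0],0],[[0.002,-0.005,-0.58],[0,0,0],0],[[0.002,-0.005,-0.58],[0,0,0],0],[[0.002,-0.005,-0.58],[0,0,0],0]])

```text
time: 10.42
ee_pos: [0.4336, 0.2044, 0.0335]
tcp_rot: [-3.14, 0.003, -2.392]
ft_force: [1.7, -1.6, 8.6]
width: 0.0201
finger_force: 60.2
```

>>> step_arm(steps=[[[0,0,0.2],[0,0,0],0],[[0,0,0.6],[0,0,-0.1],0],[[0.2,0,0.85],[0,0,-0.3],0],[[0.5,0,0.85],[0,0,-0.5],0],[[0.8,0.01,0.85],[0,0,-0.65],0],[[0.8,0.01,0.85],[0,0,-0.65],0]])

```text
time: 11.18
ee_pos: [0.5309, 0.2055, 0.1352]
tcp_rot: [-3.141, 0.004, -2.719]
ft_force: [0.4, 0.3, -0.5]
width: 0.0205
finger_force: 59.2
```

>>> step_arm(steps=[[[0.4,0,0],[0,0,-0.3],0],[[0.8,0.02,0],[0,0,-0.62],0],[[0.82,0.02,-0.3],[0,0,-0.62],0],[[0.82,0.02,-0.65],[0,0,-0.62],0],[[0.82,0.02,-0.65],[0,0,-0.62],0]])

```text
time: 11.8
ee_pos: [0.623, 0.2068, 0.0531]
tcp_rot: [-3.14, -0.008, -3.027]
ft_force: [-0.7, 0.0, -0.4]
width: 0.02
finger_force: 59.2
```

Run:
```python
from h import *
o=r.get_obs(); print(o['time'],o['ee_pos'],o['tcp_rot'],o['width'])
p,P=cloud('wrist','w4'); brush(p,P,(.645,.22),.05); brush(p,P,(.65,.155),.05)
```

```text
11.8 [0.62299646 0.20678023 0.05308596] [-3.14020518 -0.00770059 -3.02668605] 0.020044442269625633
ridge [640.9 197.9  86.1  57.    7.2] (2119, array([0.6506, 0.2081, 0.0479]))
back [640.9 197.9  86.1  57.    7.3] (2617, array([0.6486, 0.201 , 0.0444]))
green (1250, array([0.6703, 0.2128, 0.0484])) red 0
ridge [643.7 175.3  75.4  51.    6.1] (3505, array([0.629 , 0.1626, 0.0487]))
back [642.1 172.5  80.6  50.7  12.5] (4572, array([0.6256, 0.1647, 0.0417]))
green (116, array([0.668 , 0.1994, 0.0486])) red 0
```

View pics/w4.png

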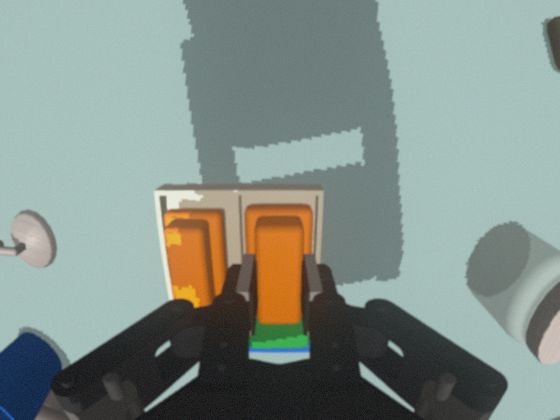

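Picture: brush held over the right-hand compartment (280,270) with tag at the lip (280,335), the other lies inside its compartment (200,260). Lowering.

>>> step_arm(steps=[[[0,0,0],[0,0,0],0],[[0,0,-0.07],[0,0,0],0],[[0,0,-0.12],[0,0,0],0],[[0,0,-0.155],[0,0,0],0],[[0,0,-0.155],[0,0,0],0]])

```text
time: 12.48
ee_pos: [0.6267, 0.2076, 0.0376]
tcp_rot: [3.142, -0.0, -3.027]
ft_force: [-0.6, 0.3, 2.5]
width: 0.0201
finger_force: 59.5
```

>>> step_arm(steps=[[[0,0,0],[0,0,0],0.3],[[0,0,0],[0,0,0],0.42],[[0,0,0],[0,0,0],0.42],[[0,0,0.15],[0,0,0],0.42],[[0,0,0.5],[0,0,0],0.42],[[-0.2,-0.4,0.8],[0,0,-0.3],0.6],[[-0.3,-0.9,0.8],[0,0,-0.65],0.7],[[-0.3,-0.95,0.8],[0,0,-0.87],0.7]])

```text
time: 13.48
ee_pos: [0.5901, 0.0906, 0.1356]
tcp_rot: [3.141, 0.001, 2.813]
ft_force: [-0.5, 1.8, -0.4]
width: 0.0601
finger_force: 0.0
```

>>> step_arm(steps=[[[-0.2,-0.4,0],[0,0,-0.3],0.7],[[-0.3,-0.8,0],[0,0,-0.65],0.7],[[-0.3,-0.95,0],[0,0,-0.95],0.7]])

```text
time: 13.85
ee_pos: [0.5539, -0.0225, 0.1348]
tcp_rot: [3.141, 0.001, 2.339]
ft_force: [0.2, 1.1, -0.5]
width: 0.0597
finger_force: 0.0
```

>>> step_arm(steps=[[[-0.2,-0.4,0],[0,0,-0.3],0.7],[[-0.3,-0.8,0],[0,0,-0.65],0.7],[[-0.3,-0.95,0],[0,0,-0.95],0.7]])

```text
time: 14.22
ee_pos: [0.5181, -0.1366, 0.1349]
tcp_rot: [3.141, 0.001, 1.863]
ft_force: [0.6, -0.2, 0.5]
width: 0.0597
finger_force: 0.0
```

>>> step_arm(steps=[[[-0.2,-0.4,0],[0,0,-0.3],0.7],[[-0.38,-0.8,-0.1],[0,0,-0.6],0.7],[[-0.38,-0.97,-0.2],[0,0,-0.6],0.7],[[-0.38,-0.97,-0.2],[0,0,-0.6],0.7]])

```text
time: 14.72
ee_pos: [0.4732, -0.2518, 0.1095]
tcp_rot: [3.141, -0.0, 1.57]
ft_force: [0.2, 0.1, 0.2]
width: 0.0597
finger_force: 0.0
```

Run:
```python
from h import *
o=r.get_obs(); print(o['time'],o['ee_pos'],o['tcp_rot'],o['width'])
for c in ['wrist','scene','side']:
    p,P=cloud(c,c+'5'); print(c); brush(p,P,(.474,-.235),.07)
    m=near(P,(.613,-.14),.088)&(P[...,2]>.012)&(P[...,2]<.022); print('caddy',m.sum(),rect(P[m]))
```

```text
14.725 [ 0.47319545 -0.25183003  0.10954168] [ 3.14136788e+00 -4.00940545e-05  1.56999703e+00] 0.05973507783362673
wrist
ridge [ 473.6 -250.2   53.5   22.1   88.9] (2362, array([ 0.4736, -0.2485,  0.0454]))
back [ 474.4 -233.8   88.7   34.5   89.1] (5718, array([ 0.4741, -0.2303,  0.0354]))
green 0 red (1566, array([ 0.4748, -0.203 ,  0.0292]))
caddy 2852 [ 614.8 -140.3  129.9   78.9   10.9]
scene
ridge [ 473.4 -247.7   57.2   24.2   91.2] (75, array([ 0.4738, -0.2472,  0.0451]))
back [ 474.6 -231.7   91.2   33.8   88. ] (208, array([ 0.477 , -0.2289,  0.0341]))
green 0 red (47, array([ 0.4759, -0.2025,  0.0284]))
caddy 184 [ 611.9 -140.1  131.8   84.5   10.6]
side
ridge [ 472.8 -252.5   54.    21.4   88.2] (103, array([ 0.4722, -0.2549,  0.0448]))
back [ 473.3 -237.5   88.8   35.6   88.6] (244, array([ 0.4696, -0.2496,  0.0356]))
green 0 red (35, array([ 0.4695, -0.2038,  0.0285]))
caddy 193 [ 614.9 -140.9  131.    82.9   10.6]
```

>>> step_arm(steps=[[[0.003,0.012,-0.3],[0,0,-0.02],0.6],[[0.003,0.012,-0.645],[0,0,-0.02],0.6],[[0.003,0.012,-0.645],[0,0,-0.02],0.6],[[0.003,0.012,-0.645],[0,0,-0.02],0],[[0.003,0.012,-0.645],[0,0,-0.02],0],[[0.003,0.012,-0.645],[0,0,-0.02],0],[[0.003,0.012,-0.645],[0,0,-0.02],0],[[0.003,0.012,-0.645],[0,0,-0.02],0]])

```text
time: 15.88
ee_pos: [0.4746, -0.2497, 0.034]
tcp_rot: [3.139, 0.001, 1.561]
ft_force: [0.2, 2.2, 6.8]
width: 0.0206
finger_force: 59.7
```

>>> step_arm(steps=[[[0,0,0.2],[0,0,0],0],[[0,0,0.6],[0,0,-0.2],0],[[0.15,0.1,0.85],[0,0,-0.5],0],[[0.25,0.25,0.85],[0,0,-0.9],0],[[0.34,0.3,0.85],[0,0,-0.91],0]])

```text
time: 16.5
ee_pos: [0.5149, -0.2128, 0.1354]
tcp_rot: [3.14, -0.0, 1.107]
ft_force: [-0.7, -0.2, -0.7]
width: 0.0203
finger_force: 58.9
```

>>> step_arm(steps=[[[0.15,0.15,0],[0,0,-0.3],0],[[0.3,0.25,0],[0,0,-0.6],0],[[0.34,0.3,0],[0,0,-0.91],0]])

```text
time: 16.88
ee_pos: [0.556, -0.177, 0.134]
tcp_rot: [3.141, -0.0, 0.651]
ft_force: [0.3, -0.6, -0.8]
width: 0.0204
finger_force: 58.9
```

>>> step_arm(steps=[[[0.15,0.15,0],[0,0,-0.3],0],[[0.3,0.25,0],[0,0,-0.6],0],[[0.35,0.285,0],[0,0,-0.91],0],[[0.35,0.285,-0.3],[0,0,-0.91],0],[[0.35,0.285,-0.6],[0,0,-0.91],0],[[0.35,0.285,-0.65],[0,0,-0.91],0],[[0.35,0.285,-0.65],[0,0,-0.91],0]])

```text
time: 17.75
ee_pos: [0.5971, -0.1433, 0.0562]
tcp_rot: [-3.141, 0.0, 0.197]
ft_force: [-0.6, 0.0, -0.8]
width: 0.0205
finger_force: 58.9
```

Run:
```python
from h import *
o=r.get_obs(); print(o['time'],o['ee_pos'],o['tcp_rot'],o['width'])
p,P=cloud('wrist','w6'); brush(p,P,(.61,-.14),.065)
p,P=cloud('scene','s6'); brush(p,P,(.65,.16),.035); brush(p,P,(.65,.21),.035);brush(p,P,(.61,-.14),.065)
cv2.imwrite('pics/s6c.png',cv2.resize(p[150:350,190:370,::-1],None,fx=3,fy=3))
```

```text
17.75 [ 0.59709624 -0.14334014  0.05621496] [-3.14142593e+00  4.74071603e-04  1.97203459e-01] 0.020502142208627547
ridge [ 629.  -136.2   54.2   35.9   11.3] (5182, array([ 0.6356, -0.1351,  0.0504]))
back [ 629.  -136.2   54.2   35.9   11.3] (1449, array([ 0.6312, -0.1369,  0.0489]))
green 0 red (50, array([ 0.6443, -0.1356,  0.0496]))
ridge [638.9 161.5  46.2  24.8   4.3] (110, array([0.64  , 0.163 , 0.0479]))
back [6.502e+02 1.706e+02 6.880e+01 4.590e+01 4.000e-01] (232, array([0.6521, 0.167 , 0.0367]))
green (45, array([0.6773, 0.1663, 0.0321])) red 0
ridge [641.3 210.2  50.6  23.1   2.1] (86, array([0.6362, 0.2114, 0.0475]))
back [651.1 203.3  68.2  53.4   6.7] (275, array([0.6533, 0.2125, 0.0349]))
green (89, array([0.6723, 0.2146, 0.0323])) red 0
ridge [ 611.3 -139.5   90.8   38.9   11.3] (118, array([ 0.621 , -0.1299,  0.0478]))
back [ 612.6 -139.2   86.7   38.4   10.2] (100, array([ 0.6202, -0.1296,  0.0452]))
green 0 red (27, array([ 0.6397, -0.1308,  0.0471]))
```

View pics/s6c.png

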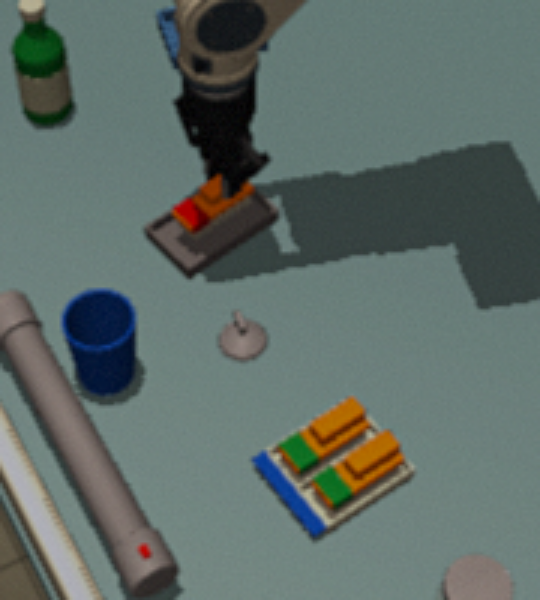

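Picture: both green brushes lie in the tray (330,440 and 365,470), tags at the lip; the red one hangs centred over the caddy (210,215). Underside about 22 mm up, so lower ~18 mm.

>>> step_arm(steps=[[[0,0,-0.06],[0,0,0],0],[[0,0,-0.11],[0,0,0],0],[[0,0,-0.15],[0,0,0],0],[[0,0,-0.155],[0,0,0],0],[[0,0,-0.155],[0,0,0],0]])

```text
time: 18.48
ee_pos: [0.597, -0.1431, 0.0381]
tcp_rot: [-3.141, 0.0, 0.196]
ft_force: [-1.7, -0.4, 7.4]
width: 0.0206
finger_force: 59.9
```

>>> step_arm(steps=[[[0,0,0],[0,0,0],0.3],[[0,0,0],[0,0,0],0.6],[[0,0,0],[0,0,0],0.6],[[0,0,0.15],[0,0,0],0.6],[[0,0,0.5],[0,0,0],0.6],[[0,0,0.9],[0,0,0],0.6],[[-0.9,0.5,1],[0,0,0],0.6],[[-0.9,0.5,1],[0,0,0],0.6],[[-0.9,0.5,1],[0,0,0],0.6]])

```text
time: 19.6
ee_pos: [0.4846, -0.0815, 0.1584]
tcp_rot: [-3.14, 0.003, 0.197]
ft_force: [1.0, -0.3, 0.8]
width: 0.0511
finger_force: 0.0
```

Run:
```python
from h import *
print(r.get_obs()['time'])
ims=[]
for c,k in [('scene',(150,350,190,370)),('wrist',None)]:
    p,P=cloud(c,c+'7'); print(c); brush(p,P,(.61,-.14),.065)
    for n,xy,lo,hi in [('tray',(.647,.187),.010,.02)]:
        m=near(P,xy,.088)&(P[...,2]>lo)&(P[...,2]<hi); print(n,m.sum(),rect(P[m]))
    H=cv2.cvtColor(p,cv2.COLOR_RGB2HSV)
    for s,n in ((-1,'slot0'),(1,'slot1')):
        d=(P[...,0]-.6467)*-.113+(P[...,1]-.1849)*.9936
        m=near(P,(.6467,.1849),.075)&(d*s>3e-3)&(H[...,1]>120)&(H[...,0]<95)
        t=m&(P[...,2]>.045)&(P[...,2]<.056); b=m&(P[...,2]>.026)&(P[...,2]<.056)
        if t.sum()>20: print(n,rect(P[t]),np.median(P[t][:,2]).round(4),rect(P[b]))
    if c=='scene': cv2.imwrite('pics/s7c.png',cv2.resize(p[150:350,190:370,::-1],None,fx=3,fy=3))
```

```text
19.6
scene
ridge [ 596.5 -141.4   62.2   27.8   12.4] (84, array([ 0.5938, -0.1394,  0.0471]))
back [ 609.4 -138.5   89.5   40.7   11.5] (240, array([ 0.6127, -0.1329,  0.0348]))
green 0 red (61, array([ 0.6412, -0.1302,  0.0311]))
tray 353 [653.8 186.  122.9 103.7   6. ]
slot0 [635.9 161.1  52.6  22.8   5.2] 0.0497 [651.2 163.8  87.8  36.2   6.4]
slot1 [625.8 209.1  52.7  23.8   6.3] 0.0492 [641.9 212.3  88.2  37.7   4.7]
wrist
ridge [ 595.2 -141.8   54.7   22.6   11.7] (1862, array([ 0.5947, -0.1406,  0.049 ]))
back [ 610.8 -138.5   88.9   35.6   11.7] (3540, array([ 0.6114, -0.1345,  0.0385]))
green 0 red (985, array([ 0.6408, -0.1317,  0.0331]))
tray 804 [619.8 181.3 103.2  50.9  96.4]
slot0 [625.3 157.8  34.7  23.4   4.3] 0.0496 [624.8 156.9  37.2  33.9   7.6]
slot1 [623.1 206.   48.4  23.3   6. ] 0.0497 [622.5 204.1  50.6  33.4   6. ]
```

View pics/s7c.png

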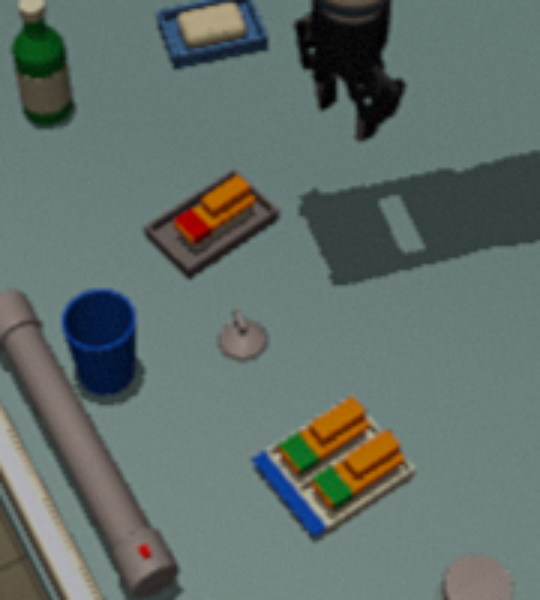

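The picture shows the red brush flat in the caddy (215,210) and both green ones flat in the tray. All of them are within about 3 mm of target and the ridge heights are right.

```bash
python3 -c "
from bench import r
print(r.hand_in())"
```

```text
the job is handed in; nothing more can be done
None
```

The job is handed in at about 20 s of the 72 s allowed: both green-tagged brushes are flat in their own tray compartments with tags at the blue lip, the red-tagged one is flat in the caddy, and nothing else was seen to move; the hand-in call returned no verdict.

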